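# Balance a soundbar on a single-post repair stand

## Task

Lay the soundbar across the narrow saddle of the single-post stand so that it balances there by itself, level, with both ends free in the air. A heavy transformer sits somewhere unknown inside the sealed case, so lift it just clear of the bench at trial points to feel where it balances before carrying it over; never let it tip steeply, set it down gently, and leave the other things on the bench alone.

Things in the scene. Friction and masses are not known exactly. Their poses are not given: they have to be found in the camera images.
- soundbar: Loose black closed box 420 mm long (own y), 44 wide (x), 50 high (z), about 0.7 kg, flat on the bench, length roughly across the robot's front. Origin: middle of its underside. A heavy part fixed inside puts its balance point up to 80 mm from the middle, either way along y, midway across x. Gripped off balance it twists the gripper by weight times distance and may turn in the fingers.
- stand: Single-post metal stand, screwed to the bench. Base plate 110 x 90 mm (x, y) and 10 mm thick, a 16 mm thick post, and on it a saddle. Origin: centre of its underside on the bench. The soundbar is to lie along the stand's y axis.
- stand_seat (a point): Centre of the saddle's flat rubber seat, 60 mm above the bench. The seat is only 18 mm long along the bar (y), so the balance point must lie within 9 mm of its centre. Across (x) the bar lies between two lips 52 mm apart inside, 66 mm outside, 8 mm higher than the seat. Axes as the stand.
- multimeter: Bystander: loose grey multimeter 75 x 150 x 40 mm on the bench; origin at the centre of its underside. Leave alone.
- tape_roll: Bystander: loose roll of tape, 100 mm across and 36 mm high; origin at the centre of its underside. Leave alone.
- screwdriver: Bystander: loose screwdriver lying on the bench; origin under its middle. Leave alone.
Things that resemble listed ones, but are neither listed nor needed, are in the scene too. There is more than one size of the stand; the one meant has the size given above.

How it is judged:
By the outcome, as a careful person would: the job done as asked, in the order asked, and still so for the second after the job is handed in, with the robot touching nothing.
It also fails if it takes over 64 s, if anything falls off the work surface, if the arm or the gripper's body presses on something with over 40 N, if the wrist force passes 120 N, or if a joint passes its speed limit or range.

## Robot

A 6-joint arm with a two-finger parallel gripper is mounted at the origin on the work surface. World frame = base frame: x ahead of the robot, y to its left, z up, the work surface at z = 0. Lengths are in m, angles in rad, forces in N, time in s.
With the tool pointing down it reaches from about 0.35 to 0.925 m from the base axis. Payload 6.4 kg.
Tool frame: the origin (TCP) lies on the centre line of the jaws, within the pads' length; the fingertips stand tcp_to_tips ahead of it and the grasp point (between the pads) lies 3 mm ahead of it (tcp_to_tips is the distance from the TCP to the fingertips, in m); z points along the fingers, y is the line along which they close (so a half turn about z gives the same grasp; the last joint's range is limited). The gripper opens to 94 mm and grips with 3 to 60 N. Pads are 16 mm wide; open, the fingers measure 119 mm over their backs; the gripper's body (75 mm by 177 mm) begins 78 mm behind the grasp point.
Start: joints at [-0.174, 0.245, 1.558, -0, 1.339, -0.174], TCP at [0.65, 0, 0.227] pointing down, gripper open.
Joint ranges: [-3.13, 3.13], [-1.02, 2.26], [0.13, 2.54], [-0.95, 4.09], [0.21, 2.88], [-2.74, 2.74]. Speed limits (rad/s): [2.57, 2.57, 3.14, 3.14, 3.14, 3.14].

## Interface

Orientations are given as a unit quaternion [w, x, y, z].
In Python, from bench import * gives the robot as it stands.
- The arm moves only by the tool carry_out, never from a script. Its argument "targets" is one flat list of numbers, 6 for each row, row after row: the shift along the tool's x, y, z in mm, then the turn, a rotation vector about the tool's x, y, z in degrees. A call has 1 to 8 rows; each row is the pose to reach, as a shift and turn from the pose commanded when the call began, along the tool's axes at that moment; what a row does not reach only later rows make up. A row lasts 1/10 s, in which the tool goes at most 50 mm and 8.59 degrees, less where a joint would pass 70% of its speed; a pose out of reach is approached as far as the arm can. A call with a gripper value outside its range is refused whole. "jaw" is the gripper command: -1 is shut, 1 is fully open, values between are in proportion, set as the call begins (left out, the last holds). The fingers move at their own pace and stop on an object; "force" is the grip in N (left out, the last holds). Time passes only in rows, so rows that repeat a pose let the fingers close. It gives the time, the measured TCP pose, the force, the opening and the grip force at its end, in the units of the state.
- state(): the state, without advancing time (a new reading comes with each control period).
- get_image(name): name is "scene" or "side" or "wrist"; returns the picture (400x640x3 uint8, red, green, blue); there is no depth.
- camera_info(name): a dict with "K" (3x3 intrinsics, pixels), "k1" (the pictures are not rectified: a ray, as slopes to the right and down, at radius r is drawn at 1 + k1 r^2 times it, then the intrinsics apply), "origin" and "attitude" of the camera in the world. Camera axes: x right, y down, z forward; pixel columns grow to the right and rows downward; lengths in m; the calibration is good to about 2 mm. A picture is of the moment at which its call begins: read the wrist's pose just before it. camera_info takes no time and is no camera call; for the wrist camera it gives the pose at the moment of the call.
- close_job(): hands the job in; it is judged then, once.
The state is a dict: "time": time; "joint_pos": joint angles; "qvel": joint speeds; "effort": joint torques, N m; "tcp_pos": TCP position; "tcp_rot": TCP orientation; "force": force on the tool from outside, world axes, zero at the start; "ft_torque": the same for the moment, N m; "grip_width": finger opening in m; "grip_force": force on a finger pad.
Only numpy, scipy, OpenCV 4.12 (cv2) and the standard library are available. Lean on these libraries where they do the work, as an engineer would, in place of code of your own. Each camera call takes 0.05 s, during which the arm holds its last target. There are 200 camera calls.

## Working session

There is one attempt and no reset: what is moved stays moved. The work goes in short steps, Python scripts to look and compute and a tool call to move; the robot and the scene stay as the last step left them, time stands still between calls to the robot, and variables do not carry over. Pictures are saved under pics/ and viewed, at most 10 in all, crops included, and the job is handed in when it is done.

Besides the shell and the picture viewer there is one more tool, called after "Emit:" as name(argument=value, ...) on one line, values as JSON. carry_out: Moves the arm, as the interface text tells. Its arguments: {"type":"object","properties":{"targets":{"type":"array","items":{"type":"number"}},"jaw":{"type":"number"},"force":{"type":"number"}},"required":["targets"]}

```bash
ls; mkdir -p pics
python3 - <<'E'
from bench import *
import cv2
s=state();print({k:s[k] for k in('time','tcp_pos','tcp_rot','force','ft_torque','grip_width')})
try: print(tcp_to_tips)
except Exception as e: print(e)
for n in('scene','side','wrist'):
    c=camera_info(n);print(n,c)
    cv2.imwrite(f'pics/{n}0.png',get_image(n)[:,:,::-1])
E
```

```text
pics
{'time': 0.0, 'tcp_pos': array([6.49450551e-01, 9.23055452e-05, 2.26366669e-01]), 'tcp_rot': array([-7.79044097e-04,  7.07109507e-01,  7.07103422e-01, -5.37714511e-04]), 'force': array([ 0.08438428, -0.3409336 ,  0.11442239]), 'ft_torque': array([ 0.03012491,  0.04810912, -0.00908848]), 'grip_width': 0.09394110474097873}
0.022
scene {'K': array([[464.26948928,   0.        , 307.37628794],
       [  0.        , 464.26948928, 194.12890243],
       [  0.        ,   0.        ,   1.        ]]), 'k1': -0.045564756993686596, 'origin': array([1.40744617, 0.67412553, 1.04266622]), 'attitude': array([-0.1875073 ,  0.41923113,  0.80622087, -0.37295332])}
side {'K': array([[420.64315863,   0.        , 321.17159507],
       [  0.        , 420.64315863, 197.80730172],
       [  0.        ,   0.        ,   1.        ]]), 'k1': 0.026657254747225818, 'origin': array([ 0.30426731, -0.94667061,  0.7911388 ]), 'attitude': array([-0.44258346,  0.89210769, -0.08383084,  0.03515873])}
wrist {'K': array([[322.78420564,   0.        , 323.78438372],
       [  0.        , 322.78420564, 200.10142717],
       [  0.        ,   0.        ,   1.        ]]), 'k1': 0.009527844300180584, 'origin': array([0.65177887, 0.0747506 , 0.38244227]), 'attitude': array([ 1.31009668e-01,  9.91380962e-01, -2.75034250e-04, -4.23543687e-04])}
```

View pics/scene0.png

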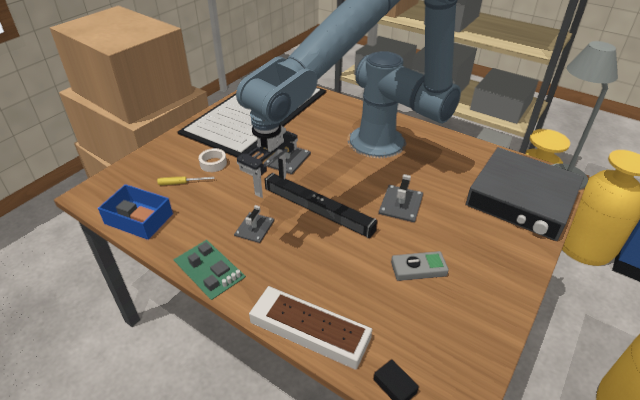

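View pics/side0.png

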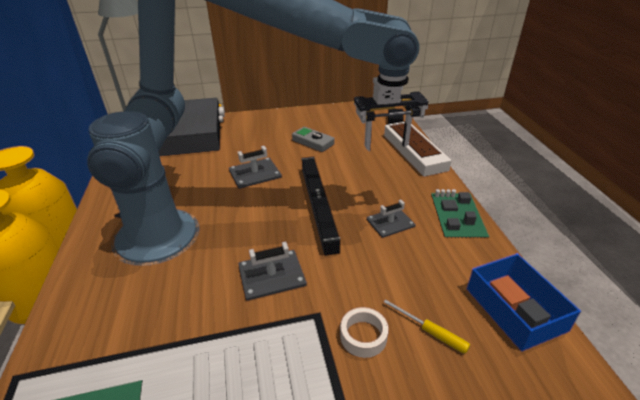

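View pics/wrist0.png

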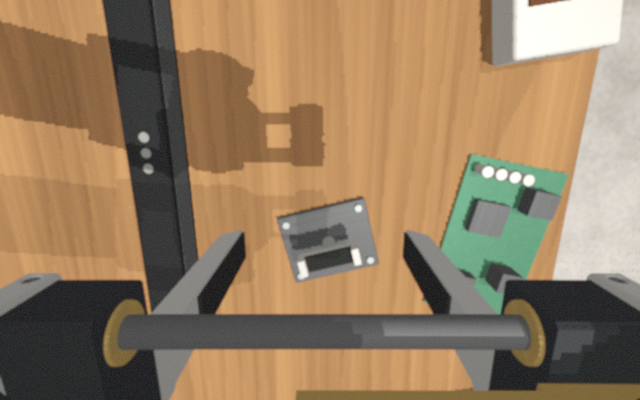

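The scene picture shows three stands, near (400,200), (255,222) and (290,158), with the bar running from (268,182) to (375,228). In the side picture the stands are at (255,172), (390,218) and (272,272), and the bar runs from (310,160) to (330,248). I'll measure each stand's base next.

```bash
cat > h.py <<'E'
import numpy as np, cv2
from scipy.spatial.transform import Rotation as R
def rot(q): return R.from_quat(np.r_[q[1:],q[0]])
def cast(c,px,z):
    px=np.atleast_2d(np.float64(px))
    u=cv2.undistortPoints(px[:,None],c['K'],np.array([c['k1'],0,0,0.]))[:,0]
    d=rot(c['attitude']).apply(np.c_[u,np.ones(len(u))])
    return c['origin']+d*((z-c['origin'][2])/d[:,2])[:,None]
def project(c,P):
    p=rot(c['attitude']).inv().apply(np.atleast_2d(P)-c['origin'])
    return cv2.projectPoints(p[:,None],np.zeros(3),np.zeros(3),c['K'],np.array([c['k1'],0,0,0.]))[0][:,0]
E
python3 - <<'E'
from bench import *
from h import *
C={n:camera_info(n) for n in('scene','side','wrist')}
out=[]
for n,x,y in(('side',255,172),('side',390,218),('side',272,272),('scene',400,200),('scene',255,222),('scene',290,158)):
    im=cv2.imread(f'pics/{n}0.png');hsv=cv2.cvtColor(im,cv2.COLOR_BGR2HSV)
    m=((hsv[...,1]<90)).astype(np.uint8)*255
    k,l,st,ce=cv2.connectedComponentsWithStats(m)
    win=l[y-25:y+25,x-30:x+30];ids=np.bincount(win[win>0]);i=ids.argmax()
    ctr=cv2.findContours((l==i).astype(np.uint8),cv2.RETR_EXTERNAL,cv2.CHAIN_APPROX_NONE)[0][0][:,0]
    P=cast(C[n],ctr,0.008)[:,:2]
    r=cv2.minAreaRect(P.astype(np.float32)*1000)
    print(n,st[i],cast(C[n],[x,y],.01)[0].round(3),[np.round(v,1) for v in r])
    out.append(cv2.resize(im[y-38:y+38,x-44:x+44],(264,228),interpolation=cv2.INTER_CUBIC))
cv2.imwrite('pics/crops.png',np.vstack([np.hstack(out[:3]),np.hstack(out[3:])]))
E
```

```text
side [ 229  146   52   42 1221] [0.29  0.247 0.01 ] [array([280.1, 294.9]), array([152.4, 227. ]), np.float64(11.3)]
side [367 200  48  37 957] [ 0.658 -0.069  0.01 ] [array([664.9, -63.3]), array([139.3, 123. ]), np.float64(12.7)]
side [ 239  242   67   58 2546] [ 0.306 -0.212  0.01 ] [array([ 301.2, -194.9]), array([148.8, 165.4]), np.float64(6.9)]
scene [ 379  174   44   48 1259] [0.28  0.244 0.01 ] [array([249. , 240.3]), array([236.3, 122.6]), np.float64(14.5)]
scene [234 205  40  38 793] [ 0.639 -0.089  0.01 ] [array([636.6, -84.3]), array([151.9,  93.4]), np.float64(14.2)]
scene [    0     0   640   241 84125] [ 0.3   -0.204  0.01 ] [array([-365.3, -558.5]), array([2317.6, 4495.1]), np.float64(33.7)]
```

View pics/crops.png

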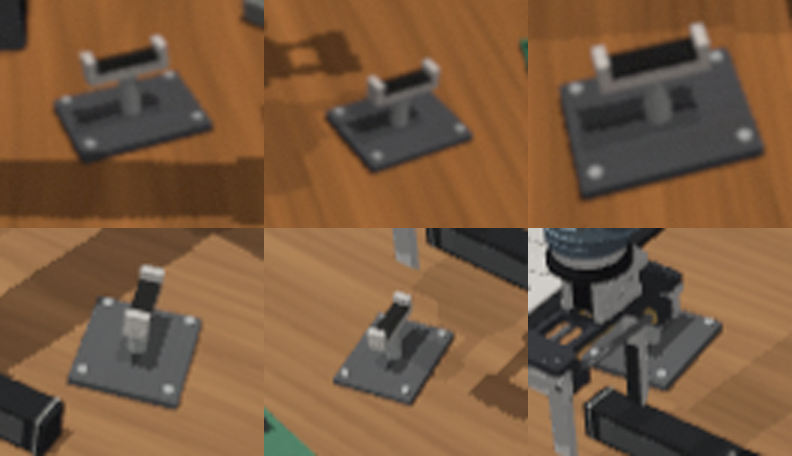

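The crops show all three stands with base corners, lips and the dark rubber seat. I'll cast the base corners and triangulate the lips.

Run:
```python
from bench import *
from h import *
C={n:camera_info(n) for n in('scene','side')}
def p(x,y,pts): return [(x-44+(u+.5)/3-.5,y-38+(v+.5)/3-.5) for u,v in pts]
def rep(t,c,px):
    P=cast(c,px,.01)[:,:2]*1000
    d=np.linalg.norm(P-np.roll(P,-1,0),axis=1)
    e=P[1]-P[0];print(t,'sides',d.round(),'ctr',P.mean(0).round(),'ang01',np.degrees(np.arctan2(e[1],e[0])).round(1))
rep('A side',C['side'],p(255,172,[(56,103),(85,157),(211,124),(172,73)]))
rep('B side',C['side'],p(390,218,[(328-264,117),(376-264,168),(470-264,133),(430-264,93)]))
rep('C side',C['side'],p(272,272,[(562-528,87),(583-528,190),(763-528,150),(725-528,50)]))
rep('A scene',C['scene'],p(400,200,[(100,69),(200,89),(179,175),(69,152)]))
rep('B scene',C['scene'],p(255,222,[(378-264,312-228),(454-264,333-228),(411-264,400-228),(335-264,380-228)]))
# lips tops: pair (side, scene)
def tri(a,b):
    D=[];O=[]
    for n,px in(('side',a),('scene',b)):
        c=C[n];g=cast(c,px,0)[0];d=g-c['origin'];D.append(d/np.linalg.norm(d));O.append(c['origin'])
    A=np.c_[D[0],-D[1]];s=np.linalg.lstsq(A,O[1]-O[0],rcond=None)[0]
    P=O[0]+s[0]*D[0];Q=O[1]+s[1]*D[1];return (P+Q)/2*1000,np.linalg.norm(P-Q)*1000
for t,a,b in(('A lipL',p(255,172,[(87,55)]),p(400,200,[(152,270-228)])),('A lipR',p(255,172,[(158,40)]),p(400,200,[(138,315-228)])),
 ('B L',p(390,218,[(376-264,78)]),p(255,222,[(402-264,297-228)])),('B R',p(390,218,[(431-264,65)]),p(255,222,[(378-264,330-228)]))):
    q,e=tri(a,b);print(t,q.round(1),round(e,1))
cl=cast(C['side'],p(272,272,[(600-528,50),(698-528,30)]),.068)*1000;print('C lips if 68',cl.round(),np.linalg.norm(cl[0]-cl[1]))
al=cast(C['side'],p(255,172,[(87,55),(158,40)]),.068)*1000;print('A lips if 68',al.round(),np.linalg.norm(al[0]-al[1]))
bl=cast(C['side'],p(390,218,[(376-264,78),(431-264,65)]),.068)*1000;print('B lips if 68',bl.round(),np.linalg.norm(bl[0]-bl[1]))
# bar top via dark mask
for n in C:
    im=cv2.imread(f'pics/{n}0.png');print(n)
c=C['scene'];print('bar ends scene(z.05)',cast(c,[(268,178),(375,222)],.05).round(3));print('side',cast(C['side'],[(308,160),(331,242)],.05).round(3))
```

```text
A side sides [116. 143. 120. 139.] ctr [288. 251.] ang01 -75.4
B side sides [ 82. 105.  66. 108.] ctr [656. -87.] ang01 -73.1
C side sides [116. 145. 120. 143.] ctr [ 304. -214.] ang01 -83.5
A scene sides [116. 150. 119. 151.] ctr [285. 251.] ang01 106.6
B scene sides [ 92. 106.  86. 109.] ctr [655. -79.] ang01 103.5
A lipL [250.5 241.5  94.8] 2.2
A lipR [326.7 262.4  92.8] 1.0
B L [628.1 -83.7  70.8] 1.7
B R [682.2 -72.7  70.4] 2.8
C lips if 68 [[ 263. -186.   68.]
 [ 344. -178.   68.]] 81.37589820361768
A lips if 68 [[248. 289.  68.]
 [327. 306.  68.]] 81.40302818541166
B lips if 68 [[629. -80.  68.]
 [685. -71.  68.]] 56.506229368847194
scene
side
bar ends scene(z.05) [[ 0.478 -0.163  0.05 ]
 [ 0.459  0.244  0.05 ]]
side [[ 0.466  0.223  0.05 ]
 [ 0.463 -0.176  0.05 ]]
```

The 110×90 mm stand with 68 mm lips is B, centred near (655,-83), with its x axis turned about 11.5°. I'll refine stand B and the bar using the wrist picture already taken.

Run:
```python
from bench import *
from h import *
c=camera_info('wrist')
im=cv2.imread('pics/wrist0.png');hsv=cv2.cvtColor(im,cv2.COLOR_BGR2HSV)
m=(hsv[...,1]<80).astype(np.uint8)*255
roi=np.zeros_like(m);roi[185:295,262:392]=255
cs=max(cv2.findContours(m&roi,cv2.RETR_EXTERNAL,cv2.CHAIN_APPROX_NONE)[0],key=cv2.contourArea)
P=cast(c,cs[:,0],.007)[:,:2]*1000;r=cv2.minAreaRect(P.astype(np.float32));print('base',r)
print('screws',*(cast(c,[(286,226),(358,209),(370,260),(304,277)],.01)[:,:2]*1000).round(1))
w=((hsv[...,1]<50)&(hsv[...,2]>170)).astype(np.uint8)
k,l,st,ce=cv2.connectedComponentsWithStats(w)
for i in range(1,k):
    x,y,ww,h,a=st[i]
    if a>4 and x<390 and y<300: print(st[i],ce[i].round(1),(cast(c,ce[i],.068)[0]*1000).round(1),(cast(c,ce[i],.05)[0]*1000).round(1))
g=hsv[...,2]
for row in range(10,230,40): print(row,g[row,85:210:3])
```

```text
base ((657.2755737304688, -79.01597595214844), (109.45780181884766, 91.08047485351562), 14.088396072387695)
screws [605.4 -58.2] [692.7 -36.6] [ 709.6 -103.5] [ 626.2 -127.1]
[139 133   9   9  59] [143.2 137. ] [479.   52.7  68. ] [469.1  51.4  50. ]
[145 170   6   3  11] [147.5 171. ] [478.3  19.8  68. ] [468.4  16.7  50. ]
[354 205   9   8  58] [358.  208.3] [686.4 -18.6  68. ] [688.3 -23.9  50. ]
[282 222   8   7  44] [285.7 225.3] [612.3 -36.8  68. ] [610.  -43.2  50. ]
[351 248  11  18 145] [356.1 256.7] [685.8 -72.   68. ] [687.8 -80.4  50. ]
[367 257   7   7  43] [370.1 260.1] [700.7 -75.9  68. ] [703.5 -84.5  50. ]
[297 261  12  19 161] [302.2 270. ] [628.4 -87.4  68. ] [627.  -96.7  50. ]
10 [197 197 199 196 206 206 171  57  54  55  56  56  58  61  57  56  56  60
  56  55  57  57  38  75  73  74  71  69  64 178 204 204 211 212 210 211
 206 203 198 200 210 206]
50 [143 139 140 144 145 141 144 145 133  40  32  39  41  38  40  39  43  41
  46  39  45  39  39  43  38  63  58  64  63  66  96 170 202 211 211 176
 175 152 144 162 174 176]
90 [149 142 140 141 141 139 145 146 145 146 142  53  59  60  63  56  58  59
  63  60  56  65  60  59  56  48  66  74  72  65  64  57 139 145 146 153
 155 154 148 142 142 143]
130 [196 161 144 145 141 145 140 136 140 144 152 154 148  59  56  59  55  61
  59  65  64  62  58  56  52  49  42  35  60  59  65  60  61  94 147 141
 153 154 154 150 144 142]
170 [193 197 195 195 197 201 198 201 199 194 200 213 217 215 208  83  58  57
  53  81 176 169 158  61  41  34  42  42  36  42  63  63  66  68  76 204
 204 181 184 172 164 158]
210 [169 164 178 186 179 176 176 180 179 183 188 189 190 195 195 197 189  79
  49  57  59  56  52  56  55  48  50  53  46  51  39  63  69  70  68  72
 150 190 186 189 189 193]
```

Run:
```python
from bench import *
from h import *
c=camera_info('wrist')
for pts in([(104,10),(110,50),(117,90),(123,130),(129,170),(135,210)],[(151,10),(157,50),(161,90),(167,130),(173,170),(178,210)]):
    P=cast(c,pts,.05)[:,:2]*1000;f=np.polyfit(P[:,1],P[:,0],1);print('x=',f.round(4),'yaw',np.degrees(np.arctan(f[0])),'at y=30',np.polyval(f,30).round(1))
s=state();print(s['tcp_pos'])
# bar end points in side/scene
for n,rows in(('scene',0),('side',0)):
    print(n,project(camera_info(n),[(.465,.243,.05),(.475,-.177,.05)]).round(1))
```

```text
x= [7.000000e-03 4.493863e+02] yaw 0.40044915043470664 at y=30 449.6
x= [-8.900000e-03  4.947217e+02] yaw -0.5099298978179415 at y=30 494.5
[6.49589667e-01 8.69482508e-05 2.26593988e-01]
scene [[373.9 222.9]
 [265.3 176.1]]
side [[306.7 156.9]
 [335.8 241.7]]
```

Emit:
carry_out(targets=[8,-45,20,0,0,0,16,-90,50,0,0,0,24,-135,80,0,0,0,33,-177,110,0,0,0,33,-177,140,0,0,0,33,-177,140,0,0,0,33,-177,140,0,0,0], jaw=1, force=50)

```text
time: 0.85
tcp_pos: [0.4736, 0.0329, 0.088]
tcp_rot: [0.0, 0.707, 0.707, 0.0]
force: [0.7, -0.1, 1.0]
grip_width: 0.0939
grip_force: 0.0
```

Run:
```python
from bench import *
from h import *
s=state();print(s['time'],s['tcp_pos'],s['force'],s['ft_torque'],camera_info('wrist')['origin'])
cv2.imwrite('pics/wrist1.png',get_image('wrist')[:,:,::-1])
```

```text
0.85 [0.47355987 0.03288031 0.08799276] [ 0.72955286 -0.1055956   0.99885297] [-0.02894134 -0.01603132 -0.01195801] [0.47558988 0.10758256 0.24397569]
```

View pics/wrist1.png

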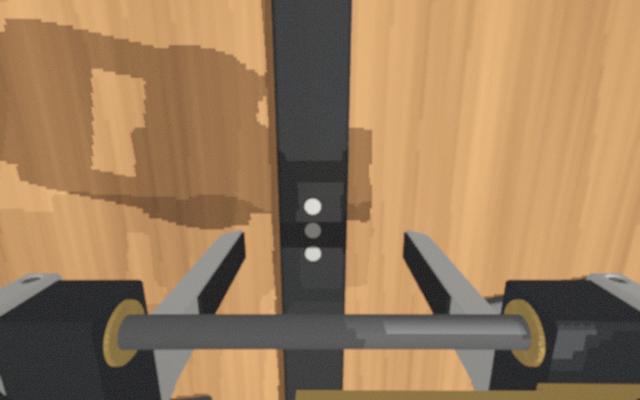

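The wrist picture shows the bar running straight between the open fingers. Its centre is near column 313 against a jaw centre of about 325, so I'll shift 4 mm toward the robot, then descend and grip.

Emit:
carry_out(targets=[0,-4,16,0,0,0,0,-4,32,0,0,0,0,-4,44,0,0,0,0,-4,48,0,0,0,0,-4,48,0,0,0], jaw=1)

```text
time: 1.4
tcp_pos: [0.4698, 0.0328, 0.0398]
tcp_rot: [0.0, 0.707, 0.707, 0.0]
force: [0.6, -0.9, 0.2]
grip_width: 0.094
grip_force: 0.0
```

Emit:
carry_out(targets=[0,0,0,0,0,0,0,0,0,0,0,0,0,0,0,0,0,0,0,0,0,0,0,0,0,0,0,0,0,0,0,0,0,0,0,0], jaw=-1, force=55)

```text
time: 2.0
tcp_pos: [0.469, 0.033, 0.0395]
tcp_rot: [0.0, 0.707, 0.707, 0.0]
force: [-0.4, -0.6, 0.1]
grip_width: 0.0495
grip_force: 0.2
```

```bash
cat > st.py <<'E'
from bench import *
s=state();print(s['time'],s['tcp_pos'].round(4),s['tcp_rot'].round(4),s['force'].round(2),s['ft_torque'].round(3),s['grip_width'],s['grip_force'])
E
python3 st.py
```

```text
2.0 [0.469  0.033  0.0395] [0.     0.7071 0.7071 0.    ] [-0.41 -0.56  0.14] [0.001 0.025 0.021] 0.0494755624324382 0.16684859991073608
```

Still closing, so I'll hold longer and then lift slightly.

Emit:
carry_out(targets=[0,0,0,0,0,0,0,0,0,0,0,0,0,0,0,0,0,0,0,0,0,0,0,0])

```text
time: 2.4
tcp_pos: [0.4673, 0.0331, 0.0392]
tcp_rot: [-0.002, 0.707, 0.707, -0.002]
force: [-7.0, -0.9, 6.0]
grip_width: 0.0435
grip_force: 55.0
```

```bash
python3 st.py
```

```text
2.4 [0.4673 0.0331 0.0392] [-0.0018  0.707   0.7072 -0.0016] [-7.02 -0.86  5.95] [-0.129  1.118 -0.068] 0.043468026612543544 54.97828423976898
```

Emit:
carry_out(targets=[0,0,-1,0,0,0,0,0,-2,0,0,0,0,0,-3,0,0,0,0,0,-5,0,0,0,0,0,-6,0,0,0,0,0,-6,0,0,0,0,0,-6,0,0,0])

```text
time: 3.1
tcp_pos: [0.469, 0.033, 0.0455]
tcp_rot: [0.0, 0.707, 0.707, 0.0]
force: [-0.4, -0.0, -6.5]
grip_width: 0.0436
grip_force: 55.0
```

```bash
python3 st.py
```

```text
3.1 [0.469  0.033  0.0455] [0.     0.7071 0.7071 0.    ] [-0.43 -0.04 -6.51] [ 0.016  0.026 -0.015] 0.04359957322907041 54.95829641819
```

Emit:
carry_out(targets=[0,0,-2,0,0,0,0,0,-4,0,0,0,0,0,-6,0,0,0,0,0,-8,0,0,0,0,0,-8,0,0,0,0,0,-8,0,0,0,0,0,-8,0,0,0])

```text
time: 3.8
tcp_pos: [0.4689, 0.033, 0.0534]
tcp_rot: [-0.0, 0.707, 0.707, -0.0]
force: [0.3, 0.4, -6.1]
grip_width: 0.0437
grip_force: 55.0
```

```bash
python3 st.py;python3 - <<'E'
from bench import *
from h import *
T=[]
a=get_image('side');b=get_image('scene')
for i in range(8):
    get_image('wrist');s=state();T.append(np.r_[s['force'],s['ft_torque']])
print(np.mean(T,0).round(3),np.std(T,0).round(3))
a=cv2.resize(a[130:270,270:370],(400,560),interpolation=cv2.INTER_CUBIC);b=cv2.resize(b[150:250,250:390],(400,286),interpolation=cv2.INTER_CUBIC)
cv2.imwrite('pics/lift1.png',np.hstack([a,np.vstack([b,np.zeros((274,400,3),np.uint8)])])[:,:,::-1])
E
```

```text
3.8 [0.4689 0.033  0.0534] [-1.000e-04  7.071e-01  7.071e-01 -1.000e-04] [ 0.25  0.44 -6.1 ] [0.056 0.048 0.043] 0.04367664307223299 54.95843052864075
[-0.13  -0.01  -6.714  0.049  0.02  -0.021] [0.42  0.405 0.53  0.022 0.033 0.029]
```

View pics/lift1.png

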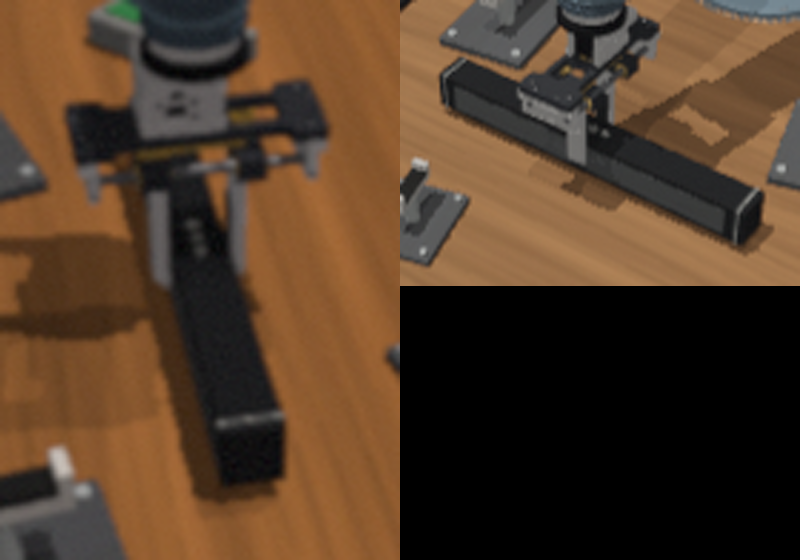

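The pictures show the bar held clear and roughly level, with a gap and shadow under its ends. A torque of about 0.05 N·m at 6.7 N puts the balance point about 7 mm toward -y. I'll set it down, read the unloaded bias, and regrip there.

Emit:
carry_out(targets=[0,0,3,0,0,0,0,0,6,0,0,0,0,0,9,0,0,0,0,0,11,0,0,0,0,0,12.5,0,0,0,0,0,14,0,0,0,0,0,14,0,0,0])

```text
time: 5.0
tcp_pos: [0.4691, 0.033, 0.0394]
tcp_rot: [0.0, 0.707, 0.707, 0.0]
force: [0.1, 0.3, -6.0]
grip_width: 0.0438
grip_force: 55.0
```

Emit:
carry_out(targets=[0,0,0,0,0,0,0,0,0,0,0,0,0,0,0,0,0,0,0,0,0,0,0,0], jaw=0.3)

```text
time: 5.4
tcp_pos: [0.4697, 0.0329, 0.0401]
tcp_rot: [0.001, 0.707, 0.707, 0.0]
force: [0.2, 0.3, -0.2]
grip_width: 0.061
grip_force: 0.0
```

```bash
cat > avg.py <<'E'
from bench import *
import numpy as np
T=[]
for i in range(20):
    get_image('wrist');s=state();T.append(np.r_[s['force'],s['ft_torque']])
print(s['time'],s['tcp_pos'].round(4),s['grip_width'],s['grip_force'],np.mean(T,0).round(4),(np.std(T,0)/4.5).round(4))
E
python3 avg.py
```

```text
6.4 [0.469  0.033  0.0395] 0.061002539348980304 0.0 [ 0.0755  0.0493 -0.0152  0.0102  0.0008  0.0092] [0.1418 0.1078 0.1329 0.0056 0.0057 0.0065]
```

Emit:
carry_out(targets=[-3,0,0,0,0,0,-6,0,0,0,0,0,-6,0,0,0,0,0,-6,0,0,0,0,0])

```text
time: 6.8
tcp_pos: [0.469, 0.0269, 0.0394]
tcp_rot: [-0.0, 0.707, 0.707, 0.0]
force: [0.5, 0.9, 0.5]
grip_width: 0.0609
grip_force: 0.0
```

Emit:
carry_out(targets=[0,0,0,0,0,0,0,0,0,0,0,0,0,0,0,0,0,0,0,0,0,0,0,0,0,0,0,0,0,0,0,0,0,0,0,0,0,0,0,0,0,0], jaw=-1, force=40)

```text
time: 7.5
tcp_pos: [0.4691, 0.027, 0.0395]
tcp_rot: [0.0, 0.707, 0.707, 0.0]
force: [0.5, -0.2, -0.5]
grip_width: 0.0437
grip_force: 40.0
```

Emit:
carry_out(targets=[0,0,-2,0,0,0,0,0,-5,0,0,0,0,0,-8,0,0,0,0,0,-11,0,0,0,0,0,-12,0,0,0,0,0,-12,0,0,0,0,0,-12,0,0,0])

```text
time: 8.2
tcp_pos: [0.4689, 0.027, 0.0514]
tcp_rot: [-0.0, 0.707, 0.707, -0.0]
force: [-0.2, -0.1, -7.0]
grip_width: 0.044
grip_force: 40.0
```

```bash
python3 avg.py; python3 avg.py
```

```text
9.2 [0.469  0.027  0.0515] 0.04370419147271632 39.990867376327515 [ 1.8300e-02  1.6130e-01 -6.4831e+00  1.9000e-03 -2.5000e-03 -2.5000e-03] [0.0967 0.127  0.09   0.0063 0.0061 0.0062]
10.2 [0.469  0.027  0.0515] 0.043653512489537916 39.99090135097504 [-1.4670e-01 -2.3300e-02 -6.6754e+00  6.1000e-03 -1.9900e-02 -9.5000e-03] [0.1086 0.1126 0.1403 0.0069 0.0066 0.0073]
```

The residual torque is about zero, so the grip is at the balance point. I'll lift and carry it over.

Emit:
carry_out(targets=[0,0,-8,0,0,0,0,0,-22,0,0,0,0,0,-38,0,0,0,0,0,-56,0,0,0,0,0,-72,0,0,0,0,0,-84,0,0,0,0,0,-88,0,0,0,0,0,-88,0,0,0])

```text
time: 11.0
tcp_pos: [0.4693, 0.027, 0.14]
tcp_rot: [0.0, 0.707, 0.707, 0.0]
force: [-0.4, -0.2, -6.6]
grip_width: 0.0436
grip_force: 40.0
```

Emit:
carry_out(targets=[-5,8,0,0,0,-0.5,-14,24,0,0,0,-2,-26,46,0,0,0,-3.5,-40,70,0,0,0,-5.5,-54,95,0,0,0,-7.3,-68,120,0,0,0,-9.2,-81,143,0,0,0,-91,161,0,0,0,-11])

```text
$.targets: bad value
```

```bash
python3 st.py
```

```text
11.0 [0.4693 0.027  0.14  ] [5.000e-04 7.071e-01 7.071e-01 3.000e-04] [-0.4  -0.24 -6.62] [ 0.012 -0.007  0.044] 0.0435813286866207 39.99087452888489
```

One value was missing from a row, so the call was refused. I'll resend it.

Emit:
carry_out(targets=[-5,8,0,0,0,-0.5,-14,24,0,0,0,-2,-26,46,0,0,0,-3.5,-40,70,0,0,0,-5.5,-54,95,0,0,0,-7.3,-68,120,0,0,0,-9.2,-80,142,0,0,0,-10.8,-88,156,0,0,0,-12])

```text
time: 11.8
tcp_pos: [0.6263, -0.0624, 0.1377]
tcp_rot: [-0.001, 0.629, 0.777, -0.0]
force: [0.7, 0.1, -7.0]
grip_width: 0.0437
grip_force: 40.0
```

Emit:
carry_out(targets=[0,0,0,0,0,-1,0,0,0,0,0,-2.3,0,0,0,0,0,-2.3,0,0,0,0,0,-2.3])

```text
time: 12.2
tcp_pos: [0.6242, -0.0605, 0.139]
tcp_rot: [-0.001, 0.613, 0.79, -0.0]
force: [-0.0, -0.2, -6.8]
grip_width: 0.0441
grip_force: 40.0
```

Run:
```python
from bench import *
from h import *
s=state();Rt=rot(s['tcp_rot'])
p=s['tcp_pos'];print(p,s['force'],s['ft_torque'],'toolx',Rt.apply([1,0,0]).round(4),'tooly',Rt.apply([0,1,0]).round(4))
ang=np.radians(14.3);print('shift tool mm',(Rt.inv().apply(np.r_[.657,-.0795,p[2]]-p)*1000).round(1),'yaw now',np.degrees(np.arctan2(*Rt.apply([0,1,0])[[1,0]])))
a=get_image('side');b=get_image('scene')
cv2.imwrite('pics/side2.png',a[:,:,::-1])
cv2.imwrite('pics/carry.png',np.hstack([cv2.resize(a[110:290,290:470],(400,400)),cv2.resize(b[120:300,180:360],(400,400))])[:,:,::-1])
```

```text
[ 0.62423077 -0.06047574  0.13902453] [-0.01890885 -0.18268223 -6.78895646] [ 0.03931061 -0.02801916 -0.03723234] toolx [-2.473e-01  9.689e-01  6.000e-04] tooly [ 9.689e-01  2.473e-01 -9.000e-04]
shift tool mm [-26.5  27.   -0. ] yaw now 14.318845877209844
```

View pics/carry.png

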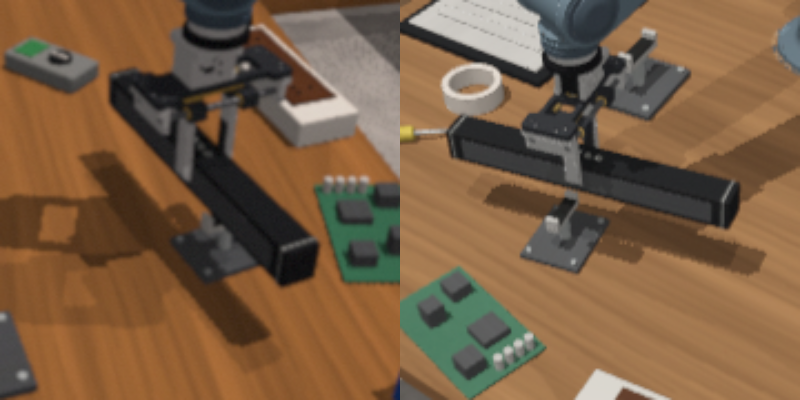

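The carry picture shows the bar level in the grip and already turned parallel to the stand's axis, short of the saddle. I'll move over the seat and down to about 16 mm above it.

Emit:
carry_out(targets=[-5,5,0,0,0,0,-14,14,0,0,0,0,-22,22,0,0,0,0,-26,27,2,0,0,0,-26.5,27,10,0,0,0,-26.5,27,18,0,0,0,-26.5,27,23,0,0,0,-26.5,27,23,0,0,0])

```text
time: 13.1
tcp_pos: [0.6564, -0.0795, 0.1145]
tcp_rot: [-0.002, 0.614, 0.79, -0.001]
force: [0.7, -0.2, -6.2]
grip_width: 0.0437
grip_force: 40.0
```

Run:
```python
from bench import *
from h import *
get_image('side')
s=state();Rt=rot(s['tcp_rot'])
p=s['tcp_pos'];print(s['time'],p,s['force'],s['ft_torque'])
print('shift tool mm',(Rt.inv().apply(np.r_[.657,-.0795,p[2]]-p)*1000).round(1))
a=get_image('side');b=get_image('scene')
ca,cb=camera_info('side'),camera_info('scene')
print(project(ca,[.657,-.0795,.06]),project(cb,[.657,-.0795,.06]))
cv2.imwrite('pics/near.png',np.hstack([cv2.resize(a[165:265,340:440],(400,400),interpolation=cv2.INTER_CUBIC),cv2.resize(b[160:260,205:305],(400,400),interpolation=cv2.INTER_CUBIC)])[:,:,::-1])
```

```text
13.15 [ 0.65692453 -0.07961783  0.11541654] [ 0.3427504   0.78675647 -7.26634184] [ 0.01410745 -0.00838499 -0.01863367]
shift tool mm [ 0.1  0.1 -0. ]
[[392.57578607 206.6602756 ]] [[252.22297786 214.80927524]]
```

View pics/near.png

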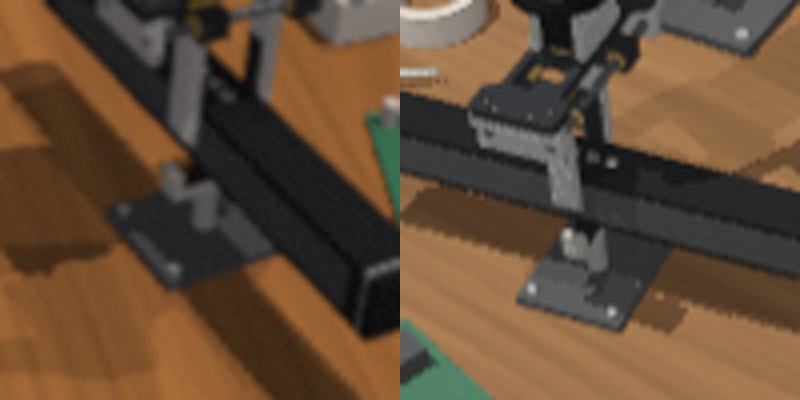

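Run:
```python
from bench import *
from h import *
s=state();Rt=rot(s['tcp_rot']);y=Rt.apply([0,1,0])*[1,1,0];p=np.r_[s['tcp_pos'][:2],0]
for n,x0,y0,off in(('side',340,165,0),('scene',205,160,400)):
    c=camera_info(n)
    for t,P in(('tip out',p-y*.028+[0,0,.0935]),('lipL top',p-y*.0295+[0,0,.068]),('lipR',p+y*.0295+[0,0,.068])):
        q=project(c,P)[0];print(n,t,((q-[x0,y0])*4+[off,0]).round())
    if n=='scene':
        for t,P in(('tipR',p+y*.028+[0,0,.0935]),):
            q=project(c,P)[0];print(n,t,((q-[x0,y0])*4+[off,0]).round())
```

```text
side tip out [181. 139.]
side lipL top [176. 169.]
side lipR [249. 147.]
scene tip out [600. 165.]
scene lipL top [604. 188.]
scene lipR [570. 237.]
scene tipR [567. 211.]
```

The predicted lip positions match the picture within a couple of crop pixels. Lowering gently.

Emit:
carry_out(targets=[0,0,2,0,0,0,0,0,4,0,0,0,0,0,6,0,0,0,0,0,8,0,0,0,0,0,10,0,0,0,0,0,11.5,0,0,0,0,0,13,0,0,0,0,0,13,0,0,0])

```text
time: 14.05
tcp_pos: [0.6576, -0.08, 0.1031]
tcp_rot: [-0.0, 0.614, 0.79, -0.0]
force: [-0.1, 0.1, -6.6]
grip_width: 0.0436
grip_force: 40.0
```

Emit:
carry_out(targets=[0,0,0.5,0,0,0,0,0,1,0,0,0,0,0,1.5,0,0,0,0,0,1.5,0,0,0,0,0,1.5,0,0,0])

```text
time: 14.55
tcp_pos: [0.6577, -0.08, 0.102]
tcp_rot: [-0.0, 0.614, 0.79, 0.0]
force: [-0.1, 0.3, -6.4]
grip_width: 0.044
grip_force: 40.0
```

Emit:
carry_out(targets=[0,0,0.5,0,0,0,0,0,1,0,0,0,0,0,1,0,0,0,0,0,1,0,0,0])

```text
time: 14.95
tcp_pos: [0.6577, -0.08, 0.1009]
tcp_rot: [-0.0, 0.614, 0.79, -0.0]
force: [0.1, -0.6, -6.9]
grip_width: 0.0435
grip_force: 40.0
```

```bash
python3 avg.py
```

```text
15.95 [ 0.6577 -0.08    0.1009] 0.04339441842257072 39.99086916446686 [ 1.3970e-01  6.1900e-02 -6.8185e+00  1.8100e-02 -1.7600e-02  4.2000e-03] [0.1108 0.0903 0.0991 0.0061 0.0058 0.0055]
```

Still hanging about 1.4 mm above the seat. I'll continue down.

Emit:
carry_out(targets=[0,0,0.4,0,0,0,0,0,0.8,0,0,0,0,0,1.2,0,0,0,0,0,1.2,0,0,0,0,0,1.2,0,0,0])

```text
time: 16.45
tcp_pos: [0.6577, -0.08, 0.0997]
tcp_rot: [-0.0, 0.614, 0.79, -0.0]
force: [0.0, 0.6, -7.0]
grip_width: 0.0438
grip_force: 40.0
```

Emit:
carry_out(targets=[0,0,0.3,0,0,0,0,0,0.5,0,0,0,0,0,0.5,0,0,0,0,0,0.5,0,0,0])

```text
time: 16.85
tcp_pos: [0.6578, -0.08, 0.0995]
tcp_rot: [0.0, 0.614, 0.79, 0.0]
force: [0.3, 0.1, -4.6]
grip_width: 0.0439
grip_force: 40.0
```

```bash
python3 st.py
```

```text
16.85 [ 0.6578 -0.08    0.0995] [1.000e-04 6.136e-01 7.896e-01 0.000e+00] [ 0.32  0.13 -4.56] [ 0.006  0.149 -0.048] 0.04388310711930865 39.99135911464691
```

Emit:
carry_out(targets=[0,0,0.3,0,0,0,0,0,0.6,0,0,0,0,0,0.6,0,0,0,0,0,0.6,0,0,0])

```text
time: 17.25
tcp_pos: [0.6578, -0.08, 0.0995]
tcp_rot: [0.0, 0.614, 0.79, -0.0]
force: [-3.8, 1.4, 2.0]
grip_width: 0.0436
grip_force: 40.0
```

```bash
python3 avg.py
```

```text
18.25 [ 0.6578 -0.0801  0.0995] 0.0436321378595684 39.99399125576019 [-5.2946e+00  8.4170e-01  4.4289e+00  2.2290e-01  1.0451e+00 -4.0000e-04] [0.0983 0.0808 0.1357 0.0049 0.0094 0.0057]
```

Seated. I'll ease the grip first, then open.

Emit:
carry_out(targets=[0,0,0,0,0,0,0,0,0,0,0,0,0,0,0,0,0,0], force=4)

```text
time: 18.55
tcp_pos: [0.6579, -0.0802, 0.0994]
tcp_rot: [0.0, 0.614, 0.79, -0.0]
force: [-5.0, 0.1, 5.1]
grip_width: 0.0442
grip_force: 4.0
```

Emit:
carry_out(targets=[0,0,0,0,0,0,0,0,0,0,0,0,0,0,0,0,0,0,0,0,0,0,0,0,0,0,0,0,0,0], jaw=0.1)

```text
time: 19.05
tcp_pos: [0.6579, -0.08, 0.0986]
tcp_rot: [0.0, 0.614, 0.79, 0.0]
force: [-0.3, -0.8, -0.4]
grip_width: 0.0517
grip_force: 0.0
```

```bash
python3 st.py
python3 - <<'E'
from bench import *
from h import *
a=get_image('side');b=get_image('scene')
cv2.imwrite('pics/set.png',np.hstack([cv2.resize(a[130:290,310:470],(400,400),interpolation=cv2.INTER_CUBIC),cv2.resize(b[140:300,190:350],(400,400),interpolation=cv2.INTER_CUBIC)])[:,:,::-1])
E
```

```text
19.05 [ 0.6579 -0.08    0.0986] [2.000e-04 6.136e-01 7.896e-01 1.000e-04] [-0.27 -0.79 -0.43] [ 0.002  0.009 -0.005] 0.05168144922855839 0.0
```

View pics/set.png

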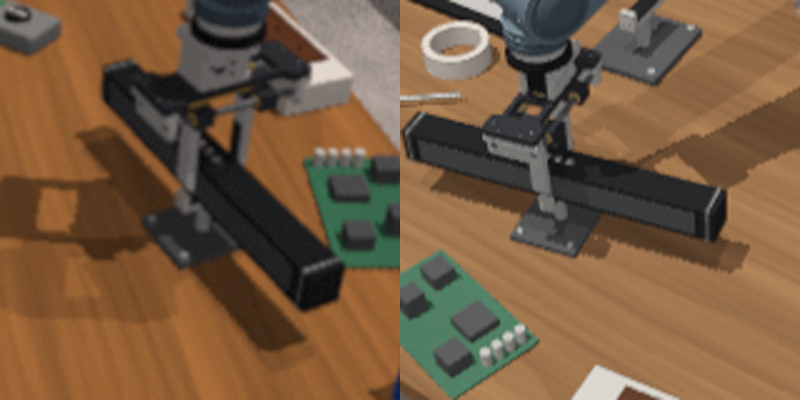

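The picture shows the bar level on the saddle with the fingers loose and no contact force. I'll open wider and retreat straight up.

Emit:
carry_out(targets=[0,0,0,0,0,0,0,0,0,0,0,0,0,0,0,0,0,0,0,0,0,0,0,0,0,0,0,0,0,0], jaw=0.8)

```text
time: 19.65
tcp_pos: [0.6577, -0.08, 0.0987]
tcp_rot: [0.0, 0.614, 0.79, -0.0]
force: [-0.0, 0.8, -0.1]
grip_width: 0.0839
grip_force: 0.0
```

Emit:
carry_out(targets=[0,0,-6,0,0,0,0,0,-20,0,0,0,0,0,-40,0,0,0,0,0,-65,0,0,0,0,0,-90,0,0,0,0,0,-110,0,0,0,0,0,-120,0,0,0,0,0,-120,0,0,0])

```text
time: 20.45
tcp_pos: [0.6588, -0.0803, 0.2214]
tcp_rot: [0.002, 0.614, 0.79, 0.001]
force: [-0.2, -0.4, 0.2]
grip_width: 0.0843
grip_force: 0.0
```

Emit:
carry_out(targets=[0,0,0,0,0,0,0,0,0,0,0,0,0,0,0,0,0,0,0,0,0,0,0,0,0,0,0,0,0,0,0,0,0,0,0,0])

```text
time: 21.05
tcp_pos: [0.6577, -0.08, 0.2184]
tcp_rot: [-0.0, 0.614, 0.79, -0.0]
force: [-0.4, 0.0, 0.0]
grip_width: 0.0848
grip_force: 0.0
```

Run:
```python
from bench import *
from h import *
print(state()['time'])
a=get_image('side');b=get_image('scene')
cv2.imwrite('pics/fin.png',np.hstack([cv2.resize(a[130:290,310:470],(400,400),interpolation=cv2.INTER_CUBIC),cv2.resize(b[140:300,190:350],(400,400),interpolation=cv2.INTER_CUBIC)])[:,:,::-1])
```

```text
21.05
```

View pics/fin.png

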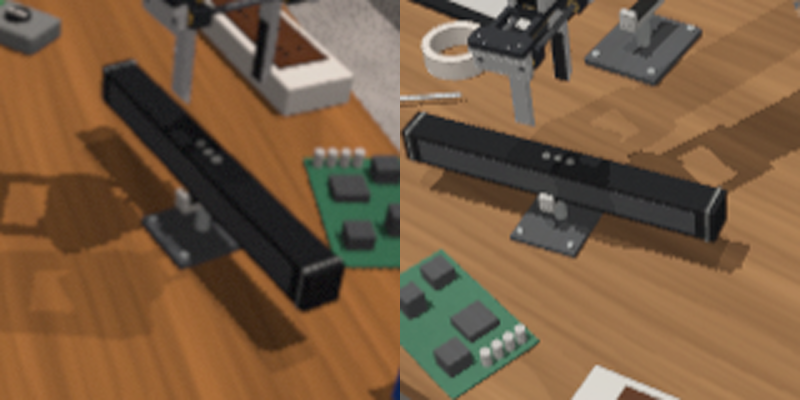

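The final picture shows the bar resting level and unmoved on the saddle between the lips, with both ends free and the gripper clear.

```bash
python3 -c "
from bench import *
print(close_job())"
```

```text
the job is handed in; nothing more can be done
None
```

The soundbar is balanced level on the saddle of the 110 × 90 mm stand with both ends free and the gripper clear; I handed the job in at about 21 s.

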